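# Refit the plug-in module of the jeweller's motor unit and latch it

## Task

Plug the loose black module into the rectangular socket in the control unit's sloping panel, fully home so that its flange lies flush on the panel. Then turn both brass turnbuttons inward until they lie square across the flange, so that they lock the module in. Leave the other things on the bench where they are.

Things in the scene. Friction and masses are not known exactly. Their poses are not given: they have to be found in the camera images.
- panel: sloping grey panel, 150 (x) x 220 (y) mm, of the grey control unit (205 x 220 x 133 mm, fixed). Origin: centre of its rectangular socket, on the panel's surface; x points up the slope, away from the robot, y to the left, z out of the panel, 26 degrees (0.45 rad) off vertical, towards the robot. Socket hole 27 (x) x 37 (y) mm, 18 mm deep along z, 2 mm chamfer
- module: loose black module standing on its plug; origin: centre of the plug's underside, z up. Plug 24 (x) x 34 (y) x 16 mm high; flange 54 x 70 x 5 mm, top at z = 21 mm; grip fin 12 (x) x 24 (y) mm, from there to z = 48 mm. 120 g. Plugged in, its axes lie along the panel's (a half turn about z makes no difference), its origin 16 mm below the panel's surface
- button_left (a joint): angle of the left brass turnbutton (pivot at panel y = +54 mm): 0 = arm points up the slope (panel +x), clear of the flange; grows as the arm swings inward over the flange; 1.57 = square across, pointing at the socket's centre; negative = swung outward. Stops at -1.0 and 1.65; light friction, stays where it is left
- stud_left (a point): top centre of the left turnbutton's upright round thumb stud (10 mm across, 25 mm tall), 27 mm from the pivot, 38 mm above the panel. The arm below it is a flat bar 12 mm wide, reaching 40 mm from the pivot, its underside 7 mm and top 13 mm above the panel
- pivot_left (a point): the left turnbutton's pivot axis at the panel's surface; its axis is the panel's z; the pivot boss is 16 mm across and 13 mm high
- button_right (a joint): angle of the right brass turnbutton (pivot at panel y = -54 mm): 0 = arm points up the slope (panel +x), clear of the flange; grows as the arm swings inward over the flange; 1.57 = square across, pointing at the socket's centre; negative = swung outward. Stops at -1.0 and 1.65; light friction, stays where it is left
- stud_right (a point): top centre of the right turnbutton's upright round thumb stud (10 mm across, 25 mm tall), 27 mm from the pivot, 38 mm above the panel. The arm below it is a flat bar 12 mm wide, reaching 40 mm from the pivot, its underside 7 mm and top 13 mm above the panel
- pivot_right (a point): the right turnbutton's pivot axis at the panel's surface; its axis is the panel's z; the pivot boss is 16 mm across and 13 mm high
- bur_stand: bystander: wooden block 50 x 75 x 28 mm with short steel burs standing in it, 49 mm high in all; origin at its underside
- ring_clamp: bystander: wooden ring clamp lying down, 124 x 28 x 21 mm; origin at its underside, long axis x
- tweezers: bystander: steel tweezers lying down, 150 x 20 x 6 mm; origin at the underside, long axis x
- doming_block: bystander: steel doming block, 50 mm cube; origin at its underside
- jar: bystander: small amber jar with a white cap, 44 mm across, 55 mm high; origin at its underside
Not all that is in view belongs to the job. What is meant by the module is not red, and is the smaller of those in its own colour.

How it is judged:
By the outcome, as a careful person would: the job done as asked, in the order asked, and still so for the second after the job is handed in, with the robot touching nothing.
It also fails if it takes over 64 s, if anything falls off the work surface, if the arm or the gripper's body presses on something with over 40 N, if the wrist force passes 120 N, or if a joint passes its speed limit or range.

## Robot

A 6-joint arm with a two-finger parallel gripper is mounted at the origin on the work surface. World frame = base frame: x ahead of the robot, y to its left, z up, the work surface at z = 0. Lengths are in m, angles in rad, forces in N, time in s.
With the tool pointing down it reaches from about 0.3 to 0.875 m from the base axis. Payload 4.2 kg.
Tool frame: the origin (TCP) lies between the finger pads; the fingertips stand 22 mm ahead of it and the grasp point (between the pads) lies 3 mm ahead of it; z points along the fingers, y is the line along which they close (so a half turn about z gives the same grasp; the last joint's range is limited). The gripper opens to 85 mm and grips with 20 to 120 N. Pads are 22 mm wide; open, the fingers measure 114 mm over their backs; the gripper's body (76 mm by 85 mm) begins 54 mm behind the grasp point. The pads swing forward as they close: fully open they stand 13 mm farther back than shut.
Start: joints at [1.294, 0.32, 1.565, -0, 1.257, -0.02], TCP at [0.146, 0.556, 0.253] pointing down, gripper open.
Joint ranges: [-3.11, 3.11], [-0.84, 2.01], [0.21, 2.61], [-1.34, 4.49], [0.05, 2.63], [-2.56, 2.56]. Speed limits (rad/s): [2.57, 2.57, 3.14, 3.14, 3.14, 3.14].

## Interface

Orientations are given as a unit quaternion [x, y, z, w].
In Python, from rig import * gives the robot as it stands.
- The arm moves only by the tool move_arm, never from a script. Its argument "rows" is a list of rows, each a list of 4 numbers: the shift along the tool's x, y, z in m, then the turn about the tool's z in rad. A call has 1 to 8 rows; each row is the pose to reach, as a shift and turn from the pose commanded when the call began, along the tool's axes at that moment; what a row does not reach only later rows make up. A row lasts 1/10 s, in which the tool goes at most 50 mm and 8.59 degrees, less where a joint would pass 70% of its speed; a pose out of reach is approached as far as the arm can. A call with a gripper value outside its range is refused whole. "fingers" is the opening, from 0 (shut) to 1 (fully open), set as the call begins (left out, the last holds). The fingers move at their own pace and stop on an object; "squeeze" is the grip in N (left out, the last holds). Time passes only in rows, so rows that repeat a pose let the fingers close. It gives the time, the measured TCP pose, the force, the opening and the grip force at its end, in the units of the state.
- sense(): the state, without advancing time (a new reading comes with each control period).
- snapshot(name): name is "scene" or "top" or "wrist"; returns the picture (480x640x3 uint8, red, green, blue); there is no depth.
- camera_info(name): a dict with "mtx" (3x3 intrinsics, pixels), "eye" and "orientation" of the camera in the world. Camera axes: x right, y down, z forward; pixel columns grow to the right and rows downward; lengths in m; the calibration is good to about 2 mm. The wrist camera is an equidistant fisheye: a pixel r from the principal point sees the ray r / f radians off the axis. A picture is of the moment at which its call begins: read the wrist's pose just before it. camera_info takes no time and is no camera call; for the wrist camera it gives the pose at the moment of the call.
- hand_in(): hands the job in; it is judged then, once.
Trained networks look in the newest picture that a camera, given by its name, has taken for a name from the list of things; names that differ only in an ending like _2 or _b are one class to them, and where a whole thing is asked for, a point or a joint stands for the part that bears it (a point fixed in the world has none). Each returns a list of dicts, best first, with "p" (0 to 1); they miss things now and then, are a little off and sometimes report something else, mostly with a low value. They report only what shows in the picture. A call takes as long as a camera call. They do not tell look-alikes from the thing itself.
- spot_in(camera, target): "point" ([column, row] in pixels, amid what is visible of it).
- pinpoint(camera, target): "point" ([column, row] in pixels: a listed point, or the origin of a listed thing).
The state is a dict: "clock": time; "joints": joint angles; "joint_vel": joint speeds; "effort": joint torques, N m; "tcp_pos": TCP position; "ee_rot": TCP orientation; "wrist_force": force on the tool from outside, world axes, zero at the start; "torque": the same for the moment, N m; "width": opening from 0.0 (shut) to 1.0 (fully open); "grip_force": force on a finger pad.
Only numpy, scipy, OpenCV 4.12 (cv2) and the standard library are available. Lean on these libraries where they do the work, as an engineer would, in place of code of your own. Each camera call takes 0.05 s, during which the arm holds its last target. There are 200 camera calls.

## Working session

There is one attempt and no reset: what is moved stays moved. The work goes in short steps, Python scripts to look and compute and a tool call to move; the robot and the scene stay as the last step left them, time stands still between calls to the robot, and variables do not carry over. Pictures are saved under pics/ and viewed, at most 11 in all, crops included, and the job is handed in when it is done.

Besides the shell and the picture viewer there is one more tool, called as name(argument=value, ...) on one line, values as JSON. move_arm: Moves the arm, as the interface text tells. Its arguments: {"type":"object","properties":{"rows":{"type":"array"},"fingers":{"type":"number"},"squeeze":{"type":"number"}},"required":["rows"]}

```bash
mkdir -p pics; ls
python3 - <<'E'
from rig import *
import cv2,numpy as np
a=snapshot("scene");b=snapshot("top")
cv2.imwrite("pics/s.png",a[:,:,::-1]);cv2.imwrite("pics/t.png",b[:,:,::-1])
for n in("scene","top"):
    c=camera_info(n);print(n,c)
    for t in["module","stud_left","stud_right","pivot_left","pivot_right","panel"]:
        print(t,[(np.round(d["point"],1),round(d["p"],2)) for d in pinpoint(n,t)[:5]])
print(sense())
E
```

```text
pics
scene {'mtx': array([[584.59690184,   0.        , 314.53104404],
       [  0.        , 584.59690184, 241.40452275],
       [  0.        ,   0.        ,   1.        ]]), 'eye': array([ 0.86689853, -0.54027329,  1.0837366 ]), 'orientation': array([ 0.92613126,  0.24336327, -0.07616014, -0.27794756])}
module [(array([364.4, 133.4]), 0.91), (array([363.9, 175. ]), 0.7), (array([319.8, 159.3]), 0.6)]
stud_left [(array([351.6, 212. ]), 0.54)]
stud_right [(array([330.1, 260.5]), 0.78), (array([284.5, 448.6]), 0.2)]
pivot_left [(array([346. , 232.1]), 0.66)]
pivot_right [(array([332.7, 274.9]), 0.89)]
panel [(array([336.7, 254.5]), 0.68)]
top {'mtx': array([[489.81925484,   0.        , 317.24466932],
       [  0.        , 489.81925484, 241.31418051],
       [  0.        ,   0.        ,   1.        ]]), 'eye': array([0.37533585, 0.05708837, 1.06579809]), 'orientation': array([ 0.70990823, -0.69927802,  0.06997924, -0.04629764])}
module [(array([188.9, 308.1]), 0.97), (array([127.2, 283.9]), 0.87), (array([185.5, 257.9]), 0.66)]
stud_left [(array([284.1, 212.7]), 0.67)]
stud_right [(array
[... 190 characters left out ...]
 0.7, 'joints': array([ 1.29396349e+00,  3.19576850e-01,  1.56449499e+00, -1.04265681e-05,
        1.25736874e+00, -2.00041863e-02]), 'joint_vel': array([ 9.14001382e-05, -8.09040908e-04,  1.65238995e-04,  1.61936306e-04,
        2.48303676e-04,  2.06353795e-03]), 'effort': array([-6.13793563e-04, -4.15282702e+01, -2.34381008e+01,  2.61405489e-05,
       -1.29740688e-04, -3.49249973e-06]), 'tcp_pos': array([0.14606852, 0.5561593 , 0.2533532 ]), 'ee_rot': array([1.28060093e-01, 9.91766407e-01, 7.44678747e-05, 1.61488437e-05]), 'wrist_force': array([ 0.7382343 , -0.45206642, -0.6241465 ]), 'torque': array([-0.03299142,  0.00026982,  0.01770576]), 'grip_force': 0.0, 'width': 1.0019676411147524}
```

View pics/s.png

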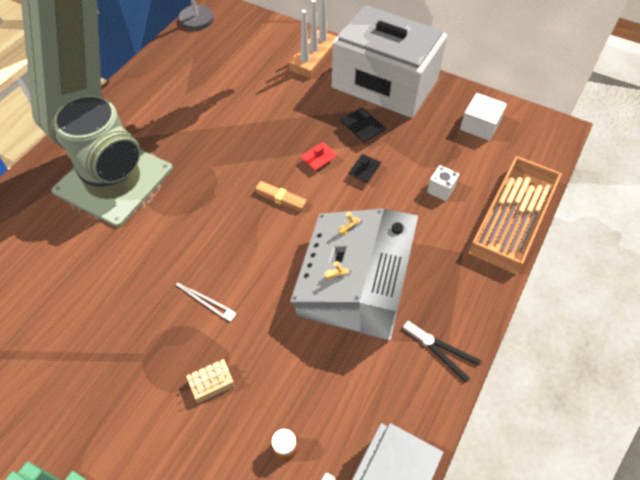

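View pics/t.png

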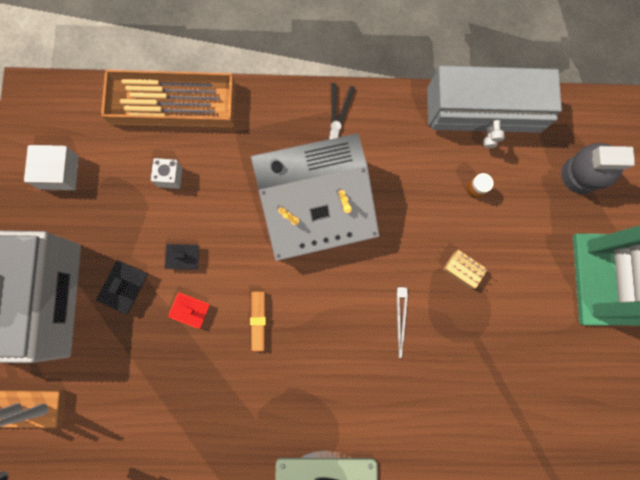

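The pictures show three plug-like modules (top-view pixels): large black at (122,288), small black at (183,257) and red at (188,310). The small black one fits the description: not red, and the smaller of the two black ones. In the scene view it is at (364,168). I'll confirm it in a crop and triangulate.

```bash
cat > h.py <<'E'
from rig import *
import numpy as np, cv2
from scipy.spatial.transform import Rotation as R
def ray(n,px,c=None):
    c=c or camera_info(n);K=c["mtx"];v=np.array([(px[0]-K[0,2])/K[0,0],(px[1]-K[1,2])/K[1,1],1.])
    if n=="wrist":
        r=np.hypot(v[0],v[1]);v=np.array([v[0]/r*np.sin(r),v[1]/r*np.sin(r),np.cos(r)]) if r>1e-9 else np.array([0,0,1.])
    return np.array(c["eye"]),R.from_quat(c["orientation"]).apply(v/np.linalg.norm(v))
def tri(rs):
    A=np.zeros((3,3));b=np.zeros(3)
    for e,d in rs:
        P=np.eye(3)-np.outer(d,d);A+=P;b+=P@e
    x=np.linalg.solve(A,b);return x,[np.linalg.norm((np.eye(3)-np.outer(d,d))@(x-e)) for e,d in rs]
def onz(r,z): e,d=r;return e+d*(z-e[2])/d[2]
def proj(n,X,c=None):
    c=c or camera_info(n);K=c["mtx"];v=R.from_quat(c["orientation"]).inv().apply(np.array(X)-c["eye"])
    if n=="wrist":
        r=np.hypot(v[...,0],v[...,1]);t=np.arctan2(r,v[...,2]);s=t/np.maximum(r,1e-9);return np.stack([K[0,2]+K[0,0]*v[...,0]*s,K[1,2]+K[1,1]*v[...,1]*s],-1)
    return np.stack([K[0,2]+K[0,0]*v[...,0]/v[...,2],K[1,2]+K[1,1]*v[...,1]/v[...,2]],-1)
def frame(o,yaw,tilt):
    return R.from_euler("z",yaw)*R.from_euler("y",-tilt),np.array(o)
E
python3 - <<'E'
from h import *
P={"stud_left":((351.6,212),(284.1,212.7)),"stud_right":((330.1,260.5),(343.5,198.1)),"pivot_left":((346,232.1),(290.9,216.3)),"pivot_right":((332.7,274.9),(345.2,202.9)),"panel":((336.7,254.5),(320.7,212.2)),
"mod":((363.9,175),(185.5,257.9))}
for k,(a,b) in P.items():
    x,e=tri([ray("scene",a),ray("top",b)]);print(k,np.round(x,4),np.round(e,4))
print("mod z0",onz(ray("top",(185.5,257.9)),0),onz(ray("scene",(363.9,175)),0))
s=cv2.imread("pics/s.png");t=cv2.imread("pics/t.png")
f=lambda i,x,y,w,h,W,H:cv2.resize(i[y:y+h,x:x+w],(W,H),interpolation=cv2.INTER_CUBIC)
cv2.imwrite("pics/c.png",np.vstack([np.hstack([f(s,310,95,90,65+0,400,290),f(t,90,230,125,90,400,290)]),np.hstack([f(s,280,195,140,100,400,290),f(t,245,155,140,100,400,290)])]))
E
```

```text
stud_left [0.5845 0.0926 0.146 ] [0.0019 0.0019]
stud_right [ 0.6084 -0.0256  0.1519] [0.0053 0.0053]
pivot_left [0.5857 0.0783 0.0961] [0.0017 0.0017]
pivot_right [ 0.6132 -0.0304  0.1077] [0.0014 0.0014]
panel [0.5952 0.0187 0.0995] [0.0009 0.0009]
mod [ 0.5131  0.3114 -0.0092] [0.0011 0.0011]
mod z0 [0.51103533 0.30847552 0.        ] [0.5168157  0.30514509 0.        ]
```

View pics/c.png

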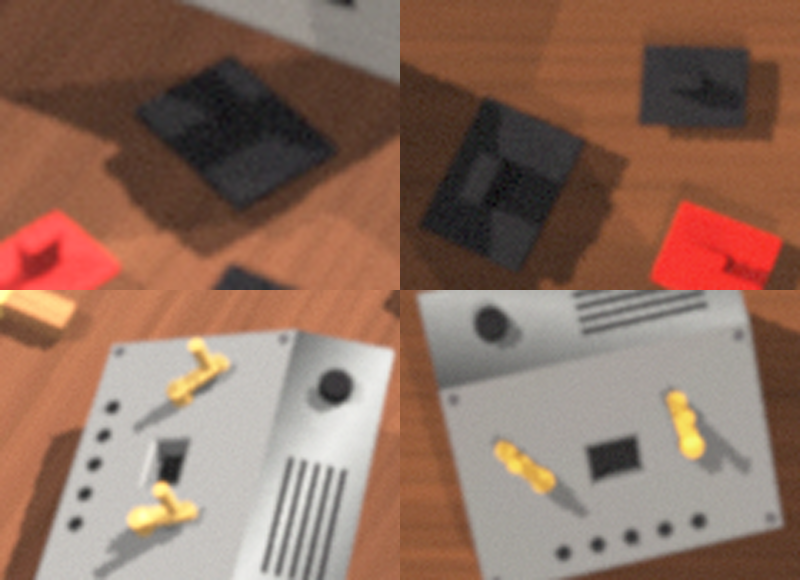

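The crop shows the small black one at top (183,257), with a flange of about 33x25 px ≈ 70x54 mm. That confirms it is the module. The left button points outward and the right one roughly up the slope.

Run:
```python
from h import *
t=cv2.imread("pics/t.png");m=(t.max(2)<75).astype(np.uint8);m=cv2.morphologyEx(m[235:280,150:215],cv2.MORPH_OPEN,np.ones((3,3)))
cs=max(cv2.findContours(m,0,2)[0],key=cv2.contourArea);r=cv2.minAreaRect(cs);print(r)
bx=cv2.boxPoints(r)+[150,235];W=np.array([onz(ray("top",p),.019) for p in bx]);print(np.round(W,4),W.mean(0))
for i in(0,1):d=W[i+1]-W[i];print(np.linalg.norm(d),np.arctan2(d[1],d[0]))
s=sense();c=camera_info("wrist");Rt=R.from_quat(s["ee_rot"]);print(Rt.as_matrix().round(3),c["mtx"],Rt.inv().apply(c["eye"]-s["tcp_pos"]),(Rt.inv()*R.from_quat(c["orientation"])).as_matrix().round(3))
tg=np.array([.512,.307,.2]);print("shift",Rt.inv().apply(tg-s["tcp_pos"]))
```

```text
((32.0, 22.0), (24.0, 32.0), 90.0)
[[0.5357 0.3469 0.019 ]
 [0.537  0.279  0.019 ]
 [0.4853 0.2763 0.019 ]
 [0.4842 0.3437 0.019 ]] [0.51053181 0.31147845 0.019     ]
0.06799761836439146 -1.5530868317540172
0.05177061956595267 -3.0898316389508222
[[-0.967  0.254  0.   ]
 [ 0.254  0.967  0.   ]
 [-0.     0.    -1.   ]] [[371.64829954   0.         316.09735229]
 [  0.         371.64829954 244.35307514]
 [  0.           0.           1.        ]] [ 0.06551998 -0.00049584 -0.12065139] [[-0.002 -0.966 -0.26 ]
 [ 1.    -0.002 -0.001]
 [ 0.    -0.26   0.966]]
shift [-0.41721799 -0.14804451  0.05333613]
```

move_arm(rows=[[-0.04,-0.04,0,-0.1],[-0.08,-0.08,0,-0.2],[-0.12,-0.12,0,-0.29],[-0.17,-0.148,0,-0.29],[-0.22,-0.148,0,-0.29],[-0.27,-0.148,0,-0.29],[-0.32,-0.148,0,-0.29],[-0.36,-0.148,0,-0.29]])

```text
clock: 1.5
tcp_pos: [0.4457, 0.3239, 0.2537]
ee_rot: [-0.016, 1.0, 0.0, 0.0]
wrist_force: [0.4, 0.6, 1.0]
width: 1.001
grip_force: 0.0
```

move_arm(rows=[[-0.02,0,0,0],[-0.02,0,0,0],[-0.02,0,0,0]])

```text
clock: 1.8
tcp_pos: [0.4634, 0.3255, 0.2529]
ee_rot: [-0.016, 1.0, -0.0, -0.001]
wrist_force: [0.4, -1.2, 0.0]
width: 1.0
grip_force: 0.0
```

Run:
```python
from h import *
s=sense();c=camera_info("wrist");a=snapshot("wrist");cv2.imwrite("pics/w1.png",a[:,:,::-1])
print(s["clock"],s["tcp_pos"],s["ee_rot"])
for d in pinpoint("wrist","module")+spot_in("wrist","module"): print(d,onz(ray("wrist",d["point"],c),0))
for n in("panel","pivot_left","pivot_right","stud_left","stud_right"):
  print(n,pinpoint("wrist",n))
```

```text
1.8 [0.46343827 0.32550774 0.2529333 ] [-1.62864654e-02  9.99867094e-01 -1.44419423e-04 -7.24714138e-04]
{'point': [418.0, 198.6], 'p': 0.96} [0.44551555 0.42995243 0.        ]
{'point': [306.2, 257.0], 'p': 0.82} [0.51198474 0.31577192 0.        ]
{'point': [288.7, 151.2], 'p': 0.75} [0.40267786 0.29550169 0.        ]
{'point': [303.3, 259.3], 'p': 0.92} [0.51461324 0.31277625 0.        ]
{'point': [426.9, 202.4], 'p': 0.87} [0.4489926 0.4400548 0.       ]
{'point': [287.8, 148.3], 'p': 0.83} [0.39977341 0.2945319  0.        ]
panel [{'point': [34.4, 346.6], 'p': 0.82}]
pivot_left [{'point': [63.7, 338.9], 'p': 0.61}]
pivot_right [{'point': [7.6, 346.3], 'p': 0.61}, {'point': [54.3, 363.1], 'p': 0.17}]
stud_left [{'point': [54.5, 361.3], 'p': 0.7}]
stud_right []
```

View pics/w1.png

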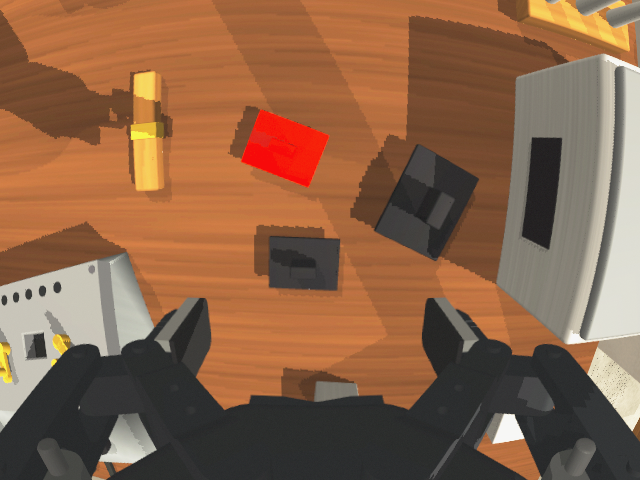

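The wrist view shows the module's flange at (269–340, 237–290). The red decoy is at (285,148) and the large black one at (427,202).

```bash
cat >> h.py <<'E'
def flange(img,x0,x1,y0,y1,c,thr=85):
    m=(img[y0:y1,x0:x1].max(2)<thr).astype(np.uint8);m=cv2.morphologyEx(m,cv2.MORPH_OPEN,np.ones((5,5)))
    k=max(cv2.findContours(m,0,1)[0],key=cv2.contourArea)[:,0].astype(float)+[x0,y0]
    W=np.array([onz(ray("wrist",p,c),.021)[:2] for p in k]).astype(np.float32);return cv2.minAreaRect(W),k.min(0),k.max(0)
def move(goal,yaw):
    s=sense();Rt=R.from_quat(s["ee_rot"]);y=Rt.as_matrix()[:,1];print("shift",Rt.inv().apply(np.array(goal)-s["tcp_pos"]).round(4),"turn",round(-((yaw+np.pi/2-np.arctan2(y[1],y[0])+np.pi/2)%np.pi-np.pi/2),4))
E
python3 - <<'E'
from h import *
c=camera_info("wrist");a=cv2.imread("pics/w1.png")
for th in(60,75,90):print(th,flange(a,256,360,215,310,c,th))
E
```

```text
60 (((0.5077475905418396, 0.30432039499282837), (0.04551462456583977, 0.01887201890349388), 89.21199798583984), array([271., 249.]), array([316., 268.]))
75 (((0.512475311756134, 0.314149409532547), (0.06907950341701508, 0.053748488426208496), 89.44187927246094), array([269., 236.]), array([339., 289.]))
90 (((0.512588620185852, 0.31419965624809265), (0.06947105377912521, 0.05436328798532486), 89.5406265258789), array([269., 236.]), array([339., 289.]))
```

Run:
```python
from h import *
move([.5126,.3142,.12],-.008)
```

```text
shift [-0.0489 -0.0135  0.1336] turn 0.0422
```

move_arm(rows=[[-0.025,-0.007,0.04,0.02],[-0.049,-0.0135,0.08,0.042],[-0.049,-0.0135,0.12,0.042],[-0.049,-0.0135,0.134,0.042],[-0.049,-0.0135,0.134,0.042],[-0.049,-0.0135,0.134,0.042]])

```text
clock: 2.8
tcp_pos: [0.5136, 0.3142, 0.12]
ee_rot: [0.004, 1.0, 0.0, 0.0]
wrist_force: [0.2, 0.3, 0.5]
width: 0.998
grip_force: 0.0
```

Run:
```python
from h import *
c=camera_info("wrist");a=snapshot("wrist");cv2.imwrite("pics/w2.png",a[:,:,::-1])
f=np.array([[sx*.027,sy*.035,.021] for sx,sy in((1,1),(1,-1),(-1,-1),(-1,1))])+[.5126,.3142,0]
q=proj("wrist",f,c);print(q.round());lo=q.min(0).astype(int)-12;hi=q.max(0).astype(int)+12
for th in(60,75,90):print(th,flange(a,max(lo[0],0),hi[0],max(lo[1],0),hi[1],c,th))
for d in pinpoint("wrist","module")+spot_in("wrist","module"): print(d)
move([.5126,.3142,.046],-.008)
```

```text
[[372. 293.]
 [263. 294.]
 [259. 210.]
 [375. 209.]]
60 (((0.5069115161895752, 0.3035472631454468), (0.04618678241968155, 0.01777322217822075), 89.25341796875), array([262., 230.]), array([337., 258.]))
75 (((0.5125555396080017, 0.3135272264480591), (0.06913190335035324, 0.053597066551446915), 89.27401733398438), array([259., 210.]), array([372., 293.]))
90 (((0.5123025178909302, 0.3135193884372711), (0.06949486583471298, 0.05424570292234421), 89.28953552246094), array([259., 209.]), array([373., 293.]))
{'point': [316.8, 242.5], 'p': 0.8}
{'point': [486.1, 152.0], 'p': 0.74}
{'point': [283.7, 73.5], 'p': 0.73}
{'point': [500.0, 151.6], 'p': 0.97}
{'point': [281.3, 67.2], 'p': 0.88}
{'point': [316.4, 246.4], 'p': 0.77}
shift [ 0.0016 -0.0005  0.0751] turn -0.0005
```

View pics/w2.png

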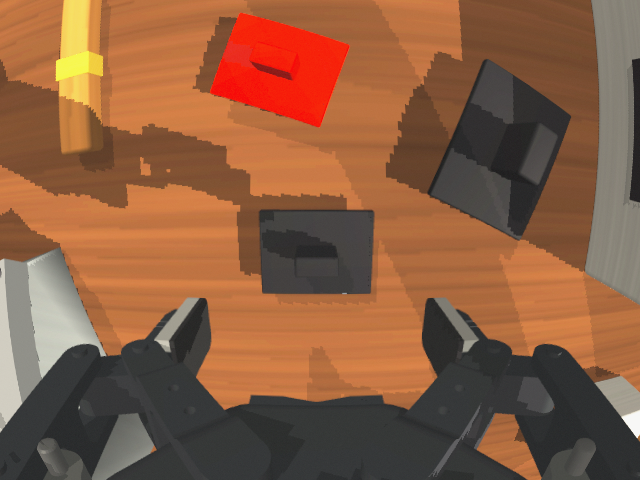

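move_arm(rows=[[0.001,0.0005,0.035,0.004],[0.0012,0.0005,0.06,0.004],[0.0012,0.0005,0.0745,0.004],[0.0012,0.0005,0.0745,0.004],[0.0012,0.0005,0.0745,0.004]])

```text
clock: 3.45
tcp_pos: [0.5128, 0.3149, 0.046]
ee_rot: [0.006, 1.0, 0.001, 0.001]
wrist_force: [-0.1, 0.3, -0.3]
width: 1.0
grip_force: 0.0
```

move_arm(rows=[[0,0,0,0],[0,0,0,0],[0,0,0,0],[0,0,0,0],[0,0,0,0],[0,0,0,0],[0,0,0,0],[0,0,0,0]], fingers=0, squeeze=30)

```text
clock: 4.25
tcp_pos: [0.5124, 0.3144, 0.0453]
ee_rot: [0.006, 1.0, 0.0, 0.0]
wrist_force: [-0.8, -1.3, 5.4]
width: 0.275
grip_force: 30.5
```

move_arm(rows=[[0,0,-0.04,0],[0,0,-0.08,0],[0,0,-0.12,0],[0,0,-0.15,0],[0,0,-0.15,0],[0,0,-0.15,0]])

```text
clock: 4.85
tcp_pos: [0.5116, 0.3141, 0.194]
ee_rot: [0.006, 1.0, -0.0, -0.0]
wrist_force: [0.5, -0.1, -2.4]
width: 0.275
grip_force: 30.2
```

Run:
```python
from h import *
s=sense();print(s["tcp_pos"],s["width"],s["grip_force"],s["wrist_force"])
c=camera_info("wrist");a=snapshot("wrist");cv2.imwrite("pics/w3.png",a[:,:,::-1])
for n in("panel","pivot_left","pivot_right","stud_left","stud_right","module"):
  print(n,[(d["point"],d["p"]) for d in pinpoint("wrist",n)])
move([.50,.03,.26],.22)
```

```text
[0.51162749 0.31410663 0.19401684] 0.2748725855633785 30.15975773334503 [ 0.46823567 -0.14348487 -2.37106688]
panel [([355.5, 396.1], 0.74)]
pivot_left [([34.4, 334.6], 0.68), ([357.9, 395.8], 0.31)]
pivot_right []
stud_left [([12.1, 363.5], 0.97)]
stud_right []
module [([290.0, 95.5], 0.95), ([317.1, 285.4], 0.77), ([450.3, 146.7], 0.7)]
shift [ 0.0082 -0.2843 -0.0661] turn -0.2328
```

move_arm(rows=[[0.0,-0.045,-0.02,-0.08],[-0.02,-0.09,-0.04,-0.15],[-0.04,-0.135,-0.06,-0.21],[-0.06,-0.18,-0.08,-0.21],[-0.08,-0.225,-0.09,-0.21],[-0.11,-0.26,-0.09,-0.21],[-0.14,-0.28,-0.09,-0.21],[-0.15,-0.28,-0.09,-0.21]])

```text
clock: 6.0
tcp_pos: [0.661, 0.0285, 0.2837]
ee_rot: [-0.096, 0.995, -0.001, 0.0]
wrist_force: [-0.6, 0.2, -2.1]
width: 0.274
grip_force: 30.4
```

move_arm(rows=[[0,0,0,0],[0,0,0,0],[0,0,0,0]])

```text
clock: 6.3
tcp_pos: [0.6575, 0.0337, 0.2848]
ee_rot: [-0.099, 0.995, 0.0, -0.0]
wrist_force: [0.4, 0.5, -2.5]
width: 0.27
grip_force: 30.4
```

Run:
```python
from h import *
s=sense();print(s["tcp_pos"],s["ee_rot"])
c=camera_info("wrist");a=snapshot("wrist");cv2.imwrite("pics/w4.png",a[:,:,::-1]);np.save("c4.npy",c,allow_pickle=True)
for n in("panel","pivot_left","pivot_right","stud_left","stud_right","module"):
  print(n,[(d["point"],d["p"]) for d in pinpoint("wrist",n)])
```

```text
[0.65746277 0.03372332 0.28481484] [-9.92750622e-02  9.95059899e-01  2.16931789e-04 -4.60230993e-04]
panel [([251.0, 149.6], 0.71), ([316.7, 152.0], 0.56)]
pivot_left [([383.7, 143.4], 0.64)]
pivot_right [([250.0, 148.3], 0.82)]
stud_left [([416.1, 149.9], 0.71)]
stud_right [([246.6, 166.9], 0.89)]
module [([623.3, 126.8], 0.88), ([313.2, 288.3], 0.6), ([559.8, 53.8], 0.57)]
```

View pics/w4.png

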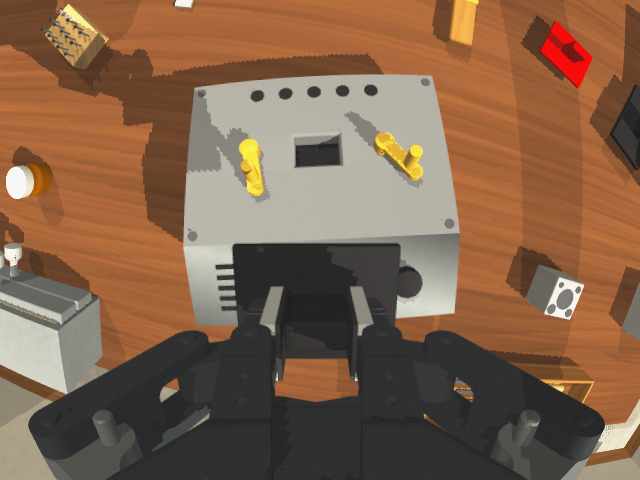

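Run:
```python
import cv2,numpy as np
a=cv2.imread("pics/w4.png")
A=cv2.resize(a[120:180,285:355],(560,480),interpolation=cv2.INTER_NEAREST)
B=cv2.resize(a[120:205,235:275],(226,480),interpolation=cv2.INTER_NEAREST)
cv2.imwrite("pics/w4c.png",np.hstack([A,B]))
g=cv2.cvtColor(a,6)
print(g[155,285:355]);print(g[120:180,318])
```

```text
[184 185 184 184 184 185 185 181 184 165 112  43  41  50  50  50  49  52
  49  50  50  51  49  50  50  50  50  51  50  49  49  48  49  49  49  49
  48  49  48  48  47  49  48  49  49  47  49  50  49  49  48  47  49  56
  77 102 117 134 178 181 182 181 182 182 182 181 182 182 181 181]
[180 180 179 180 179 180 179 180 179 180 179 179 186 192 193 178 154 144
 143 143 143 142 143 128  77  44  43  45  45  51  48  48  50  50  49  49
  50  50  50  49  49  50  48  51  55  84 130 177 179 179 180 180 179 179
 180 180 181 180 181 180]
```

View pics/w4c.png

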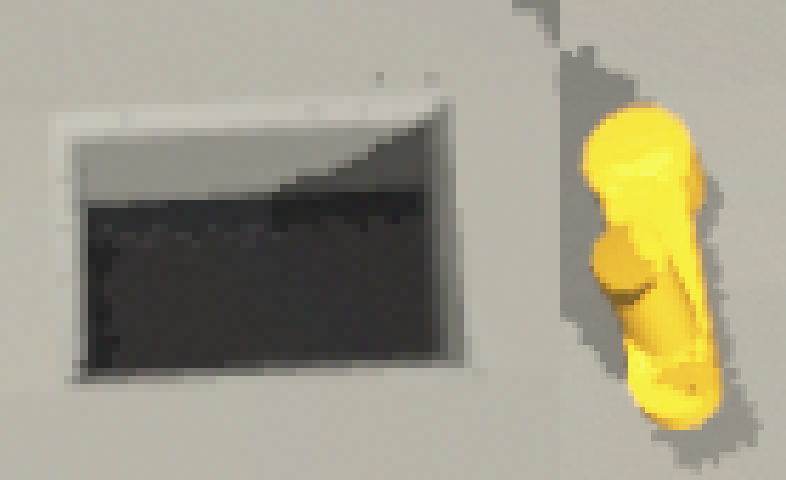

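```bash
cat > fit.py <<'E'
from h import *
from scipy.optimize import least_squares
c=np.load("c4.npy",allow_pickle=True).item();ct=camera_info("top");cs=camera_info("scene")
mm=1e-3
O=[(x,y,0) for x,y in((-15.5,-20.5),(-15.5,20.5),(15.5,20.5),(15.5,-20.5))]
wo=[(290.8,133.6),(341.4,131.8),(342.8,165.3),(293.3,167.6)]
obs=[("wrist",c,O[i],wo[i],1) for i in range(4)]
obs+=[("wrist",c,(0,-54,13),(248.4,147),1.5),("wrist",c,(0,54,13),(383.5,142),2),("wrist",c,(0,-54,0),(250,148.3),3),("wrist",c,(0,54,0),(383.7,143.4),3),
("top",ct,(0,54,0),(290.9,216.3),2),("top",ct,(0,-54,0),(345.2,202.9),2),("top",ct,(0,0,0),(320.7,212.2),2),
("scene",cs,(0,54,0),(346,232.1),2),("scene",cs,(0,-54,0),(332.7,274.9),2),("scene",cs,(0,0,0),(336.7,254.5),2)]
def wp(p,q): return R.from_euler("z",p[3]).apply(R.from_euler("y",-.45).apply(np.array(q)*mm))+p[:3]
def res(p): return np.concatenate([(proj(n,wp(p,q),cc)-px)/w for n,cc,q,px,w in obs])
f=least_squares(res,[.595,.019,.1,.22],loss="soft_l1",x_scale=[.01,.01,.01,.1]);p=f.x
if __name__=="__main__":
    print(p.round(4),np.sqrt(np.diag(np.linalg.inv(f.jac.T@f.jac))).round(4))
    for o,r in zip(obs,f.fun.reshape(-1,2)):print(o[0],o[2],(r*o[4]).round(1))
    for q in((-75,110,0),(-75,-110,0),(75,110,0),(75,-110,0)):print(q,proj("wrist",wp(p,q),c).round(1))
    for sd,b in((1,(416.1,149.9)),(-1,(246.6,166.9))):
        def st(a): return wp(p,(27*np.cos(a),sd*(54-27*np.sin(a)),38))
        g=least_squares(lambda a:proj("wrist",st(a[0]),c)-b,[0]);print("btn",sd,g.x,g.fun)
E
python3 fit.py
```

```text
[0.5949 0.0213 0.0998 0.241 ] [0.0004 0.0005 0.003  0.0137]
wrist (-15.5, -20.5, 0) [0.7 0.2]
wrist (-15.5, 20.5, 0) [-0.5 -0.1]
wrist (15.5, 20.5, 0) [0.5 0.3]
wrist (15.5, -20.5, 0) [-1.2  0.2]
wrist (0, -54, 13) [-0.  -0.7]
wrist (0, 54, 13) [ 1.5 -1.6]
wrist (0, -54, 0) [1.3 4.8]
wrist (0, 54, 0) [-1.1  4. ]
top (0, 54, 0) [2.7 2.1]
top (0, -54, 0) [0.4 4.1]
top (0, 0, 0) [-1.   0.5]
scene (0, 54, 0) [-1.8 -0.4]
scene (0, -54, 0) [-2.1  1. ]
scene (0, 0, 0) [ 0.9 -1.2]
(-75, 110, 0) [432.3  76.1]
(-75, -110, 0) [195.1  86.6]
(75, 110, 0) [459.  233.7]
(75, -110, 0) [182.6 245.5]
btn 1 [-0.69361491] [0.55779712 0.63198824]
btn -1 [0.13984374] [-0.48543105 -2.39087082]
```

```bash
python3 - <<'E'
s=open("fit.py").read()
s=s.replace('def wp(',"obs+=[('wrist',c,(-75,110,0),(432,76),2),('wrist',c,(-75,-110,0),(194,87),2),('wrist',c,(75,110,0),(459,233),2),('wrist',c,(75,-110,0),(184,243),2)]\ndef wp(",1)
s=s.replace("if __name__","""def uvz(u,v,z): return R.from_euler("z",p[3]).apply(np.array([u,v,0])*mm)+[p[0],p[1],z*mm]
def tcp_uvz():
    t=sense()["tcp_pos"];q=R.from_euler("z",-p[3]).apply(t-[p[0],p[1],0]);return q*1e3
if __name__""",1)
open("fit.py","w").write(s)
E
python3 fit.py|head -1
python3 - <<'E'
from fit import *
print(tcp_uvz())
move(uvz(-90.5,0,150),p[3]);move(uvz(-90.5,0,100),p[3])
E
```

```text
[0.5948 0.0213 0.0989 0.2424] [0.0004 0.0004 0.0019 0.0065]
[ 64.38030204  -4.07247396 285.08508602]
shift [ 0.155  -0.0029  0.135 ] turn -0.0447
shift [ 0.155  -0.0029  0.185 ] turn -0.0447
```

move_arm(rows=[[0.045,-0.001,0,-0.044],[0.09,-0.003,0,-0.044],[0.13,-0.003,0.03,-0.044],[0.155,-0.003,0.07,-0.044],[0.155,-0.003,0.11,-0.044],[0.155,-0.003,0.135,-0.044],[0.155,-0.003,0.135,-0.044],[0.155,-0.003,0.135,-0.044]], squeeze=20)

```text
clock: 7.45
tcp_pos: [0.5077, -0.0009, 0.1505]
ee_rot: [-0.12, 0.993, -0.0, 0.0]
wrist_force: [-0.2, 0.5, -0.8]
width: 0.272
grip_force: 30.4
```

Run:
```python
from fit import *
print(tcp_uvz())
move(uvz(-90.5,0,99),p[3])
c=camera_info("wrist");a=snapshot("wrist");cv2.imwrite("pics/w5.png",a[:,:,::-1])
```

```text
[-89.80910182  -0.58812747 150.5020699 ]
shift [0.0007 0.0006 0.0515] turn -0.0012
```

View pics/w5.png

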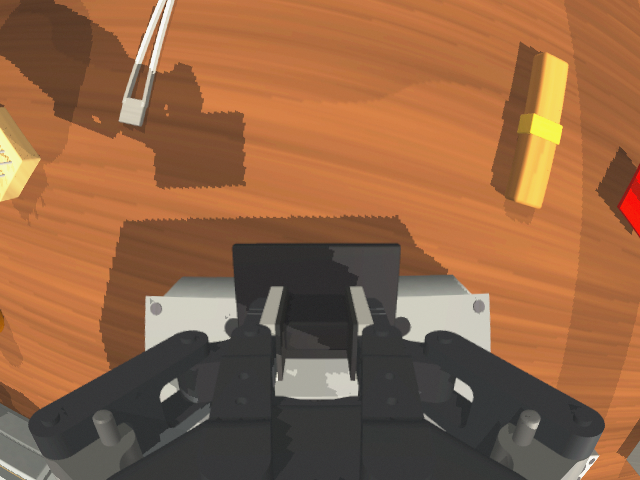

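The view shows the held module's flange lower edge at row ~244, with the panel's low edge behind it at row ~295, from (145,296) to (490,294).

move_arm(rows=[[0.0007,0.0006,0.025,0],[0.0007,0.0006,0.045,0],[0.0007,0.0006,0.051,0],[0.0007,0.0006,0.051,0]], fingers=0, squeeze=20)

```text
clock: 7.9
tcp_pos: [0.5071, -0.0004, 0.0996]
ee_rot: [-0.12, 0.993, -0.0, 0.001]
wrist_force: [0.1, 1.2, -1.2]
width: 0.273
grip_force: 30.4
```

move_arm(rows=[[0,0,0.002,0],[0,0,0.004,0]])

```text
clock: 8.1
tcp_pos: [0.5071, -0.0007, 0.0974]
ee_rot: [-0.12, 0.993, -0.0, 0.001]
wrist_force: [-6.0, -0.8, 14.4]
width: 0.27
grip_force: 32.6
```

Run:
```python
from fit import *
print(tcp_uvz(),sense()["wrist_force"],sense()["grip_force"])
print(proj("wrist",np.array([wp(p,(-75,110,0)),wp(p,(-75,-110,0))])))
```

```text
[-90.39447418  -0.24088051  97.4196975 ] [-5.99143205 -0.8430946  14.37013187] 32.60413885116577
[[527.90228392 331.74705216]
 [107.79195377 332.81610439]]
```

move_arm(rows=[[0.0013,0,0.001,0],[0.0025,0,0.0022,0],[0.0037,0,0.0034,0],[0.0048,0,0.0046,0]])

```text
clock: 8.5
tcp_pos: [0.5046, -0.0013, 0.0934]
ee_rot: [-0.12, 0.993, -0.0, 0.004]
wrist_force: [-0.5, 0.9, 9.0]
width: 0.275
grip_force: 32.7
```

Run:
```python
from fit import *
print(tcp_uvz(),sense()["wrist_force"],sense()["torque"],sense()["width"])
a=snapshot("wrist");cv2.imwrite("pics/w6.png",a[:,:,::-1])
b=cv2.imread("pics/w5.png");g=lambda i:cv2.cvtColor(i,6)[225:300,240:395:30]
G1=cv2.cvtColor(b,6);G2=cv2.cvtColor(a,7)
for col in(250,300,330,390):print(col,[int(np.argmax(G[200:300,col]<75)+200) for G in(G1,G2)])
```

```text
[-92.991357    -0.31058485  93.39532246] [-0.53466114  0.89443981  8.95585944] [ 0.37054573 -0.21028087  0.06964869] 0.27472735150901517
250 [243, 249]
300 [243, 250]
330 [243, 249]
390 [243, 249]
```

```bash
cat > tilt.py <<'E'
from fit import *
from scipy.optimize import brentq
def edge(th,h=42.3):
    u,z=-27,21-h
    U=u*np.cos(th)-z*np.sin(th);Z=u*np.sin(th)+z*np.cos(th)
    s=sense();Rt=R.from_quat(s["ee_rot"]);return proj("wrist",Rt.apply(np.array([-U,0,-Z+3])*mm)+s["tcp_pos"])
if __name__=="__main__":
    print([(t,edge(t).round(1)) for t in(0,.1,.2,.3,.4,.45,.5)])
    a=snapshot("wrist");G=cv2.cvtColor(a,7);print([int(np.argmax(G[200:330,c]<75)+200) for c in(250,260,270,360,370,390)])
    print(tcp_uvz(),sense()["wrist_force"])
E
python3 tilt.py
```

```text
[(0, array([317.5, 243.8])), (0.1, array([317.5, 247.4])), (0.2, array([317.5, 251.7])), (0.3, array([317.5, 256.5])), (0.4, array([317.5, 261.7])), (0.45, array([317.5, 264.5])), (0.5, array([317.5, 267.3]))]
[249, 250, 250, 250, 249, 249]
[-93.19402012  -0.33141722  93.25540923] [0.14423693 1.21946611 7.4778237 ]
```

move_arm(rows=[[0.0012,0,0.0015,0],[0.0023,0,0.003,0],[0.0033,0,0.0045,0],[0.0042,0,0.006,0],[0.005,0,0.0075,0],[0.0055,0,0.0088,0]])

```text
clock: 9.2
tcp_pos: [0.5004, -0.0027, 0.0854]
ee_rot: [-0.12, 0.993, -0.0, 0.006]
wrist_force: [-0.8, 0.8, 12.5]
width: 0.274
grip_force: 39.3
```

```bash
python3 tilt.py
```

```text
[(0, array([317.5, 243.8])), (0.1, array([317.5, 247.5])), (0.2, array([317.5, 251.7])), (0.3, array([317.5, 256.5])), (0.4, array([317.5, 261.7])), (0.45, array([317.5, 264.5])), (0.5, array([317.5, 267.4]))]
[259, 260, 259, 260, 259, 259]
[-97.67914167  -0.61424922  85.14107792] [-0.44343498  1.09258338 11.19483245]
```

move_arm(rows=[[0.0007,0,0.0013,0],[0.0013,0,0.0026,0],[0.0017,0,0.0038,0],[0.0017,0,0.0038,0]])

```text
clock: 9.65
tcp_pos: [0.4976, -0.0033, 0.0808]
ee_rot: [-0.12, 0.993, -0.0, 0.004]
wrist_force: [-1.3, -0.4, 9.9]
width: 0.273
grip_force: 36.5
```

```bash
python3 tilt.py
```

```text
[(0, array([317.5, 243.8])), (0.1, array([317.5, 247.4])), (0.2, array([317.5, 251.7])), (0.3, array([317.5, 256.5])), (0.4, array([317.5, 261.7])), (0.45, array([317.5, 264.5])), (0.5, array([317.4, 267.4]))]
[265, 265, 265, 265, 265, 265]
[-100.25784539   -0.56009456   80.82508863] [-0.98100393 -0.84681049 10.21002671]
```

```bash
cat >> fit.py <<'E'
p[2]=.1004
def ins(d,du=0,h=42.3): return uvz(-(h-16+d)*np.sin(.45)+du,0,100.4+(h-16+d)*np.cos(.45)+3)
E
python3 - <<'E'
from fit import *
move(ins(35),p[3])
E
```

```text
shift [-0.0742  0.0005 -0.0772] turn -0.0013
```

move_arm(rows=[[0,0,-0.04,0],[0,0,-0.077,0],[-0.037,0,-0.077,0],[-0.074,0.0005,-0.077,0],[-0.074,0.0005,-0.077,0],[-0.074,0.0005,-0.077,0]])

```text
clock: 10.3
tcp_pos: [0.5668, 0.015, 0.1551]
ee_rot: [-0.121, 0.993, -0.0, 0.0]
wrist_force: [-0.5, 0.1, -1.2]
width: 0.271
grip_force: 35.0
```

```bash
python3 tilt.py
python3 - <<'E'
from fit import *
s=sense();print(s["ee_rot"],s["clock"])
for d in(35,12,0,-2): move(ins(d),p[3])
c=camera_info("wrist");a=snapshot("wrist");cv2.imwrite("pics/w7.png",a[:,:,::-1])
E
```

```text
[(0, array([317.5, 243.7])), (0.1, array([317.5, 247.4])), (0.2, array([317.5, 251.7])), (0.3, array([317.5, 256.4])), (0.4, array([317.5, 261.7])), (0.45, array([317.5, 264.4])), (0.5, array([317.5, 267.3]))]
[265, 223, 216, 215, 224, 266]
[-29.63798098   0.69547018 154.84475798] [-0.13801524  0.06854119 -2.18598426]
[-1.20422170e-01  9.92722726e-01  2.30353501e-05 -2.99455791e-04] 10.35
shift [-0.003  -0.0007 -0.0038] turn -0.001
shift [-0.013  -0.0007  0.0169] turn -0.001
shift [-0.0182 -0.0007  0.0278] turn -0.001
shift [-0.0191 -0.0007  0.0296] turn -0.001
```

View pics/w7.png

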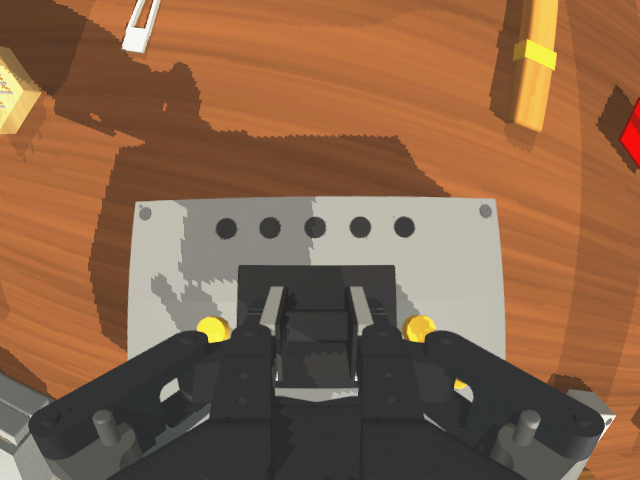

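The module is held tilted, near edge at row 265, over the panel. The brass bosses are at (212,328) and (421,328), and the panel's lower corners at (135,199) and (497,199). I'll check these against the fit.

Run:
```python
from fit import *
print(proj("wrist",np.array([wp(p,q) for q in((-75,-110,0),(-75,110,0),(0,-54,13),(0,54,13))])).round(1))
a=cv2.cvtColor(cv2.imread("pics/w7.png"),6).astype(int)
print(a[215,125:145],a[215,488:508],a[190:210,318],a[190:210,250])
print(proj("wrist",np.array([wp(p,(x,y,0)) for y in(-110,110) for x in(-75,-65)]+[wp(p,(-75,0,0))])).round(1))
```

```text
[[135.8 201.4]
 [496.  200.3]
 [210.4 332.2]
 [421.9 331.6]]
[ 85  85  85  85  85  86  84  86 101 171 190 189 189 189 137 125 127 127
 126 126] [123 125 137 171 187 186 187 186 184 157 123 123 125 128 128 127 127 128
 128 127] [ 79  82  85  86  85  88 139 189 189 188 188 189 187 188 188 188 188 189
 188 189] [ 80  79  78  79  82  81  82 118 134 138 137 138 137 137 138 138 137 139
 137 138]
[[135.8 201.4]
 [134.  217.2]
 [496.  200.3]
 [497.9 216.1]
 [315.8 197.1]]
```

move_arm(rows=[[-0.0025,-0.0007,-0.003,-0.001],[-0.005,-0.0007,0.002,-0.001],[-0.0075,-0.0007,0.007,-0.001],[-0.0098,-0.0007,0.012,-0.001],[-0.0108,-0.0007,0.014,-0.001],[-0.0108,-0.0007,0.014,-0.001]])

```text
clock: 11.0
tcp_pos: [0.5768, 0.0168, 0.1398]
ee_rot: [-0.121, 0.993, 0.0, -0.001]
wrist_force: [0.3, -0.3, -1.3]
width: 0.274
grip_force: 35.0
```

Run:
```python
from fit import *
s=sense();print(tcp_uvz(),s["wrist_force"],s["torque"])
for d in(14,12,8,4,0): move(ins(d,-.7),p[3])
```

```text
[-1.85378955e+01 -3.74989310e-02  1.39844468e+02] [ 0.25645548 -0.27500813 -1.2633566 ] [ 0.01135415 -0.02200792 -0.01555063]
shift [-0.0003  0.      0.0002] turn -0.0002
shift [-0.0012  0.      0.002 ] turn -0.0002
shift [-0.0029  0.      0.0056] turn -0.0002
shift [-0.0047  0.      0.0092] turn -0.0002
shift [-0.0064  0.      0.0128] turn -0.0002
```

move_arm(rows=[[-0.0012,0,0.002,0],[-0.002,0,0.0038,0],[-0.0029,0,0.0056,0],[-0.0029,0,0.0056,0]])

```text
clock: 11.4
tcp_pos: [0.5798, 0.0175, 0.1348]
ee_rot: [-0.121, 0.993, 0.0, -0.0]
wrist_force: [-0.3, -0.5, -1.6]
width: 0.271
grip_force: 35.0
```

```bash
python3 - <<'E'
from fit import *
s=sense();print(tcp_uvz(),s["wrist_force"],s["torque"])
for d in(8,4,0): move(ins(d,-.7),p[3])
E
python3 tilt.py
```

```text
[-1.54590697e+01 -1.02966324e-01  1.34753519e+02] [-0.25959784 -0.50680129 -1.57692211] [0.0687327  0.05687569 0.02977036]
shift [0.0002 0.0001 0.0005] turn -0.0002
shift [-0.0016  0.0001  0.0041] turn -0.0002
shift [-0.0033  0.0001  0.0077] turn -0.0002
[(0, array([317.5, 243.8])), (0.1, array([317.5, 247.5])), (0.2, array([317.5, 251.7])), (0.3, array([317.5, 256.5])), (0.4, array([317.4, 261.7])), (0.45, array([317.4, 264.5])), (0.5, array([317.4, 267.4]))]
[265, 200, 200, 200, 200, 265]
[-1.54656294e+01 -1.05870964e-01  1.34853785e+02] [ 0.33464717 -0.31773469 -1.88877535]
```

No contact force, so the plug is sliding in freely.

move_arm(rows=[[-0.0008,0,0.0023,0],[-0.0016,0,0.0041,0],[-0.0025,0,0.0059,0],[-0.0029,0,0.0068,0],[-0.0029,0,0.0068,0]])

```text
clock: 11.95
tcp_pos: [0.5826, 0.0182, 0.128]
ee_rot: [-0.121, 0.993, 0.0, -0.0]
wrist_force: [-0.8, -0.5, -1.6]
width: 0.274
grip_force: 35.0
```

```bash
python3 - <<'E'
from fit import *
s=sense();print(tcp_uvz(),s["wrist_force"],s["torque"],s["ee_rot"])
for d in(1,0,-2): move(ins(d,-.7),p[3])
E
python3 tilt.py
```

```text
[-1.25422108e+01 -1.13680663e-01  1.27987827e+02] [-0.81639431 -0.54598396 -1.58492485] [ 0.04709782  0.03354365 -0.05463213] [-1.20825484e-01  9.92673753e-01  6.26763121e-05 -1.36783869e-04]
shift [0.     0.0001 0.    ] turn -0.0002
shift [-0.0004  0.0001  0.0009] turn -0.0002
shift [-0.0013  0.0001  0.0027] turn -0.0002
[(0, array([317.5, 243.8])), (0.1, array([317.5, 247.5])), (0.2, array([317.5, 251.8])), (0.3, array([317.5, 256.5])), (0.4, array([317.5, 261.8])), (0.45, array([317.4, 264.6])), (0.5, array([317.4, 267.4]))]
[265, 200, 200, 200, 200, 265]
[-1.25470430e+01 -1.24727071e-01  1.28099360e+02] [ 0.56881456 -0.55585242 -1.56981729]
```

Excellent. I'll press on until contact.

move_arm(rows=[[-0.0004,0,0.0009,0],[-0.0009,0,0.0018,0],[-0.0013,0,0.0027,0],[-0.0013,0,0.0027,0]])

```text
clock: 12.4
tcp_pos: [0.5836, 0.0183, 0.1266]
ee_rot: [-0.121, 0.993, -0.0, -0.0]
wrist_force: [-2.6, -0.5, 6.3]
width: 0.275
grip_force: 36.2
```

```bash
python3 tilt.py|tail -2
```

```text
[265, 200, 200, 200, 200, 265]
[-11.52746119  -0.15135281 126.58022817] [-1.73065296 -0.59862184  4.87261105]
```

move_arm(rows=[[-0.0004,0,0.001,0],[-0.0008,0,0.002,0],[-0.0008,0,0.002,0]])

```text
clock: 12.75
tcp_pos: [0.5842, 0.0185, 0.1261]
ee_rot: [-0.121, 0.993, -0.0, -0.0]
wrist_force: [-4.6, -0.5, 14.6]
width: 0.277
grip_force: 39.8
```

```bash
python3 tilt.py|tail -2
```

```text
[264, 200, 200, 200, 200, 264]
[-10.91242521  -0.1618453  126.11257794] [-5.02788265  0.22652394 13.94473932]
```

move_arm(rows=[[0.0006,0,-0.002,0],[0.0006,0,-0.002,0],[0.0006,0,-0.002,0],[0.0006,0,-0.002,0]], fingers=0.42)

```text
clock: 13.2
tcp_pos: [0.5841, 0.0185, 0.1252]
ee_rot: [-0.121, 0.993, 0.0, -0.0]
wrist_force: [-0.4, -0.9, 0.2]
width: 0.422
grip_force: 0.1
```

move_arm(rows=[[0,0,-0.03,0],[0,0,-0.07,0],[0,0,-0.11,0],[0,0,-0.15,0],[-0.04,0,-0.16,0],[-0.08,0,-0.16,0],[-0.08,0,-0.16,0],[-0.08,0,-0.16,0]])

```text
clock: 14.0
tcp_pos: [0.6617, 0.0378, 0.284]
ee_rot: [-0.121, 0.993, 0.0, -0.001]
wrist_force: [-0.9, -0.3, -0.1]
width: 0.423
grip_force: 0.0
```

Run:
```python
from fit import *
s=sense();c=camera_info("wrist");a=snapshot("wrist");cv2.imwrite("pics/w8.png",cv2.resize(a[40:290,150:490,::-1],(800,588)))
print(tcp_uvz(),s["wrist_force"],s["width"],s["clock"])
for n in("pivot_left","pivot_right","stud_left","stud_right","module"):
  print(n,[(d["point"],d["p"]) for d in pinpoint("wrist",n)])
for h in(0,5):print(h,proj("wrist",np.array([wp(p,(x,y,h)) for x,y in((-27,-35),(-27,35),(27,35),(27,-35))]),c).round(1).tolist())
print("fin",proj("wrist",np.array([wp(p,(x,y,32)) for x,y in((-6,-12),(-6,12),(6,12),(6,-12))]),c).round(1).tolist())
for sd,nm in((1,"stud_left"),(-1,"stud_right")):
    b=pinpoint("wrist",nm)
    if b:
        g=least_squares(lambda q:proj("wrist",wp(p,(27*np.cos(q[0]),sd*(54-27*np.sin(q[0])),38)),c)-b[0]["point"],[0]);print("btn",sd,g.x,g.fun)
```

```text
[ 6.82749368e+01 -7.97193315e-02  2.84402273e+02] [-0.93262871 -0.25616443 -0.08659315] 0.42282201733599944 14.0
pivot_left [([381.0, 143.4], 0.85)]
pivot_right [([250.2, 140.1], 0.88), ([539.3, 294.5], 0.46)]
stud_left []
stud_right [([242.3, 155.6], 0.68)]
module [([316.0, 150.9], 0.81), ([626.0, 137.2], 0.7)]
0 [[275.0, 115.7], [358.3, 115.6], [361.2, 174.4], [272.4, 174.5]]
5 [[274.4, 112.7], [358.9, 112.6], [361.9, 172.0], [271.7, 172.2]]
fin [[300.5, 117.4], [333.0, 117.4], [333.4, 131.4], [300.2, 131.5]]
btn -1 [0.0721276] [-0.05049809 -0.50406951]
```

View pics/w8.png

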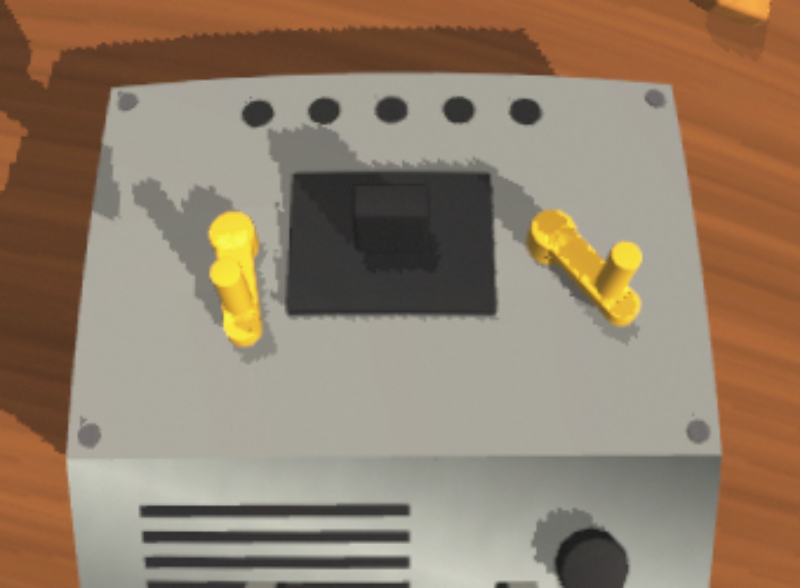

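The flange corners are at crop (293,173) and (496,313), where the fit predicts a fully seated module: (293,171) and (499,311). So it is flush. The left button is still outward and the right one points up the slope. Buttons next.

Run:
```python
from fit import *
c=camera_info("wrist")
g=least_squares(lambda q:proj("wrist",wp(p,(27*np.cos(q[0]),(54-27*np.sin(q[0])),38)),c)-[416,145.5],[0]);print("btn L",g.x,g.fun)
move(uvz(7,100,200),p[3]);move(uvz(7,100,152),p[3])
```

```text
btn L [-0.73019496] [1.51938012 1.74232261]
shift [0.0615 0.1002 0.0859] turn -0.0004
shift [0.0615 0.1002 0.1339] turn -0.0004
```

move_arm(rows=[[0.015,0.03,0,0],[0.03,0.06,0,0],[0.045,0.1,0.02,0],[0.0615,0.1,0.06,0],[0.0615,0.1,0.1,0],[0.0615,0.1,0.132,0],[0.0615,0.1,0.132,0],[0.0615,0.1,0.132,0]], fingers=0)

```text
clock: 15.2
tcp_pos: [0.5785, 0.12, 0.1542]
ee_rot: [-0.121, 0.993, 0.0, 0.0]
wrist_force: [0.7, 0.5, 0.4]
width: 0.001
grip_force: 0.0
```

Run:
```python
from fit import *
s=sense();print(tcp_uvz(),s["wrist_force"],s["width"])
move(uvz(7,52.5,152),p[3])
```

```text
[  7.865364    99.76116572 154.23457472] [0.69541417 0.46775469 0.38415267] 0.0014466371784436257
shift [ 0.0009 -0.0473  0.0022] turn -0.0004
```

move_arm(rows=[[0.0009,-0.008,0.002,0],[0.0009,-0.014,0.002,0],[0.0009,-0.02,0.002,0],[0.0009,-0.026,0.002,0],[0.0009,-0.032,0.002,0],[0.0009,-0.038,0.002,0],[0.0009,-0.043,0.002,0],[0.0009,-0.047,0.002,0]])

```text
clock: 16.0
tcp_pos: [0.5876, 0.0737, 0.1508]
ee_rot: [-0.121, 0.993, 0.0, -0.001]
wrist_force: [-2.0, 2.2, -1.2]
width: -0.0
grip_force: 1.4
```

Run:
```python
from fit import *
s=sense();c=camera_info("wrist");a=snapshot("wrist");cv2.imwrite("pics/w9.png",a[:,:,::-1])
print(tcp_uvz(),s["wrist_force"],s["torque"])
for n in("stud_left","stud_right","pivot_left","button_left"):
    print(n,[(d["point"],d["p"]) for d in pinpoint("wrist",n)])
for q in(-.7,-.3,0,.4,.8,1.2,1.57):print(q,proj("wrist",wp(p,(27*np.cos(q),54-27*np.sin(q),38)),c).round())
hs=cv2.cvtColor(a,cv2.COLOR_RGB2HSV);m=cv2.inRange(hs,(20,150,120),(32,255,255));n,_,st,ce=cv2.connectedComponentsWithStats(m)
print([(st[i].tolist()) for i in range(1,n) if st[i][4]>15])
```

```text
[  5.76081025  52.23297401 150.84379011] [-1.95113961  2.22900767 -1.23742772] [ 0.39732     0.36313559 -0.06562502]
stud_left [([268.4, 305.9], 0.89), ([548.6, 392.5], 0.31)]
stud_right [([80.5, 318.3], 0.61)]
pivot_left [([319.8, 270.0], 0.93), ([83.3, 319.8], 0.67), ([548.7, 392.5], 0.19)]Traceback (most recent call last):
  File "<stdin>", line 5, in <module>
ValueError: it knows: bur_stand, doming_block, jar, module, panel, pivot_left, pivot_right, ring_clamp, stud_left, stud_right, tweezers
```

Run:
```python
from fit import *
c=camera_info("wrist")
for q in(-.7,-.3,0,.4,.6,.8,1,1.2,1.57):print(q,proj("wrist",wp(p,(27*np.cos(q),54-27*np.sin(q),38)),c).round())
```

```text
-0.7 [367. 311.]
-0.3 [343. 325.]
0 [322. 328.]
0.4 [294. 322.]
0.6 [282. 316.]
0.8 [271. 306.]
1 [262. 295.]
1.2 [256. 283.]
1.57 [252. 258.]
```

move_arm(rows=[[0,0.005,-0.002,0],[-0.011,0.006,-0.007,0],[-0.0222,0.006,-0.011,0],[-0.0242,0.006,-0.011,0],[-0.0242,-0.007,-0.011,0],[-0.0242,-0.0192,-0.011,0],[-0.0242,-0.0192,-0.01,0],[-0.0242,-0.0192,-0.01,0]])

```text
clock: 17.0
tcp_pos: [0.6162, 0.0605, 0.1612]
ee_rot: [-0.12, 0.993, 0.0, -0.0]
wrist_force: [0.1, 0.0, 0.4]
width: 0.002
grip_force: 0.0
```

```bash
cat > st.py <<'E'
from fit import *
import sys
sd=int(sys.argv[1]);nm="stud_left" if sd>0 else "stud_right"
s=sense();c=camera_info("wrist");a=snapshot("wrist");t=tcp_uvz();print(t.round(1),s["wrist_force"].round(1),s["clock"])
for d in pinpoint("wrist",nm):
    g=min((least_squares(lambda q:proj("wrist",wp(p,(27*np.cos(q[0]),sd*(54-27*np.sin(q[0])),38)),c)-d["point"],[q0]) for q0 in(0,.8,1.5)),key=lambda g:g.cost);print(d,g.x,g.fun.round(1))
for u,v,z in eval(sys.argv[2]): move(uvz(u,v,z),p[3])
E
python3 st.py 1 "[(10,33,150.8),(6,33,149)]"
```

```text
[ 30.3  33.3 161.3] [0.1 0.  0.4] 17.0
{'point': [318.3, 237.7], 'p': 0.63} [0.86667906] [ 0.3 -0.3]
shift [ 0.0204 -0.0006  0.0106] turn -0.0007
shift [ 0.0244 -0.0006  0.0124] turn -0.0007
```

move_arm(rows=[[0.004,0,0.002,0],[0.008,0,0.004,0],[0.012,0,0.006,0],[0.016,0,0.008,0],[0.02,0,0.0103,0],[0.0225,0,0.0115,0],[0.0225,0,0.0115,0]])

```text
clock: 17.8
tcp_pos: [0.5939, 0.0559, 0.1497]
ee_rot: [-0.121, 0.993, 0.0, -0.001]
wrist_force: [1.1, -0.2, -0.4]
width: -0.0
grip_force: 0.1
```

```bash
python3 st.py 1 "[(6,33,149),(4.2,33,148)]"
```

```text
[  7.6  33.9 149.7] [ 1.1 -0.2 -0.4] 17.8
{'point': [297.8, 269.7], 'p': 0.83} [1.4072933] [ 2.7 -0.4]
shift [ 0.0017 -0.0009  0.0007] turn -0.0004
shift [ 0.0035 -0.0009  0.0017] turn -0.0004
```

move_arm(rows=[[0.002,0,0.001,0],[0.0037,0,0.0018,0],[0.0037,0,0.0018,0],[0.0037,0,0.0018,0]])

```text
clock: 18.3
tcp_pos: [0.591, 0.0551, 0.1481]
ee_rot: [-0.121, 0.993, 0.0, -0.0]
wrist_force: [1.1, -1.3, 0.3]
width: 0.001
grip_force: 0.1
```

```bash
python3 st.py 1 "[(4.2,33,148)]"
```

```text
[  4.4  33.7 148.1] [ 1.1 -1.3  0.3] 18.3
{'point': [297.5, 267.6], 'p': 0.57} [1.55663137] [ 2.4 -0. ]
shift [ 0.0002 -0.0007  0.0001] turn -0.0003
```

move_arm(rows=[[-0.006,0,-0.004,0],[-0.008,0,-0.03,0],[-0.006,0,-0.06,0],[-0.004,-0.045,-0.07,0],[-0.0026,-0.09,-0.07,0],[-0.0026,-0.112,-0.06,0],[-0.0026,-0.112,-0.03,0],[-0.0026,-0.112,-0.005,0]])

```text
clock: 19.2
tcp_pos: [0.6211, -0.0541, 0.1527]
ee_rot: [-0.12, 0.993, 0.0, 0.0]
wrist_force: [0.7, 0.3, -0.8]
width: 0.001
grip_force: 0.0
```

move_arm(rows=[[0,0,0,0],[0,0,0,0]])

```text
clock: 19.4
tcp_pos: [0.621, -0.053, 0.1536]
ee_rot: [-0.121, 0.993, 0.0, -0.0]
wrist_force: [0.7, -0.5, 0.3]
width: 0.0
grip_force: 0.0
```

```bash
python3 st.py -1 "[(7,-78,152),(7,-52,152)]"
```

```text
[  8.2 -78.4 154.5] [ 0.7 -0.5  0.3] 19.4
{'point': [389.1, 321.5], 'p': 0.71} [0.12812304] [0.1 0.4]
shift [0.0013 0.0005 0.0029] turn 0.0002
shift [0.0013 0.0265 0.0029] turn 0.0002
```

move_arm(rows=[[0.0013,0.005,0.0028,0],[0.0013,0.01,0.0028,0],[0.0013,0.014,0.0028,0],[0.0013,0.018,0.0028,0],[0.0013,0.022,0.0028,0],[0.0013,0.0265,0.0028,0],[0.0013,0.0265,0.0028,0]])

```text
clock: 20.2
tcp_pos: [0.6125, -0.0273, 0.1502]
ee_rot: [-0.121, 0.993, 0.0, -0.0]
wrist_force: [0.2, -0.6, 0.4]
width: 0.004
grip_force: 0.5
```

```bash
python3 st.py -1 "[(7,-58,153),(30,-58,162),(30,-33,162)]"
```

```text
[  5.8 -51.5 150.3] [ 0.2 -0.6  0.4] 20.2
{'point': [363.8, 306.6], 'p': 0.95} [0.86277369] [0.9 0.7]
shift [-0.0009 -0.0064 -0.0026] turn -0.0003
shift [-0.0239 -0.0064 -0.0116] turn -0.0003
shift [-0.0239  0.0186 -0.0116] turn -0.0003
```

move_arm(rows=[[0,-0.005,-0.002,0],[-0.011,-0.006,-0.007,0],[-0.022,-0.006,-0.011,0],[-0.0239,-0.006,-0.011,0],[-0.0239,0.007,-0.011,0],[-0.0239,0.0186,-0.011,0],[-0.0239,0.0186,-0.0105,0],[-0.0239,0.0186,-0.0105,0]])

```text
clock: 21.1
tcp_pos: [0.6311, -0.0032, 0.1608]
ee_rot: [-0.121, 0.993, -0.0, -0.0]
wrist_force: [0.3, 0.8, 0.6]
width: 0.002
grip_force: 0.0
```

```bash
python3 st.py -1 "[(10,-33,150.8),(4.4,-33.5,148.1)]"
```

```text
[ 29.5 -32.9 160.9] [0.3 0.8 0.6] 21.1
{'point': [315.2, 239.9], 'p': 0.79} [0.86396263] [-0.1 -0.1]
shift [0.0196 0.0001 0.0101] turn 0.0
shift [ 0.0252 -0.0004  0.0128] turn 0.0
```

move_arm(rows=[[0.004,0,0.002,0],[0.008,0,0.004,0],[0.012,0,0.006,0],[0.016,0,0.008,0],[0.02,0,0.0103,0],[0.0235,0,0.012,0],[0.0252,0,0.0128,0],[0.0252,0,0.0128,0]])

```text
clock: 22.0
tcp_pos: [0.6066, -0.0102, 0.1478]
ee_rot: [-0.121, 0.993, -0.0, -0.001]
wrist_force: [0.0, 0.1, 0.7]
width: 0.003
grip_force: 0.0
```

```bash
python3 st.py -1 "[(4.4,-33.5,148.1)]"
```

```text
[  4.1 -33.4 147.9] [0.  0.1 0.7] 22.0
{'point': [333.4, 268.3], 'p': 0.9} [1.56649093] [ 0.9 -0. ]
shift [-0.0002 -0.0001 -0.0002] turn -0.0002
```

Retreat and inspect from above.

move_arm(rows=[[-0.006,0,-0.004,0],[-0.01,0,-0.035,0],[-0.01,0,-0.08,0],[-0.03,0.03,-0.12,0],[-0.064,0.033,-0.137,0],[-0.064,0.033,-0.137,0],[-0.064,0.033,-0.137,0],[-0.064,0.033,-0.137,0]])

```text
clock: 22.9
tcp_pos: [0.6604, 0.037, 0.2837]
ee_rot: [-0.121, 0.993, 0.0, -0.002]
wrist_force: [-0.2, -0.5, -0.9]
width: 0.001
grip_force: 0.0
```

```bash
for s in 1 -1; do python3 st.py $s "[]"; done
python3 - <<'E'
from fit import *
c=camera_info("wrist");a=snapshot("wrist");cv2.imwrite("pics/w10.png",cv2.resize(a[90:190,230:400,::-1],(800,470),interpolation=cv2.INTER_CUBIC))
T=lambda q:((proj("wrist",wp(p,q),c)-[230,90])*4.706).round().tolist()
for sd in(1,-1):print("tip/boss",T((0,sd*14,13)),T((0,sd*54,13)),"stud top/base",T((0,sd*27,38)),T((0,sd*27,13)))
print([T((x,y,5)) for x,y in((-27,-35),(-27,35),(27,35),(27,-35))])
E
```

```text
[ 67.4  -0.5 283.7] [-0.2 -0.5 -0.9] 22.9
{'point': [354.0, 124.7], 'p': 0.72} [1.50879534] [ 1.1 -0.1]
{'point': [543.8, 292.4], 'p': 0.53} [-0.73035059] [-125.4 -143.1]
[ 67.6  -0.6 284.1] [ 0.9 -0.1  0.1] 23.0
{'point': [275.8, 123.9], 'p': 0.83} [1.52371465] [3.9 0.4]
{'point': [38.8, 165.1], 'p': 0.44} [-1.30212402] [168.8 -30.7]
tip/boss [496.0, 223.0] [734.0, 228.0] stud top/base [588.0, 151.0] [574.0, 224.0]
tip/boss [327.0, 224.0] [88.0, 229.0] stud top/base [235.0, 151.0] [248.0, 225.0]
[[212.0, 113.0], [609.0, 112.0], [624.0, 392.0], [200.0, 393.0]]
```

View pics/w10.png

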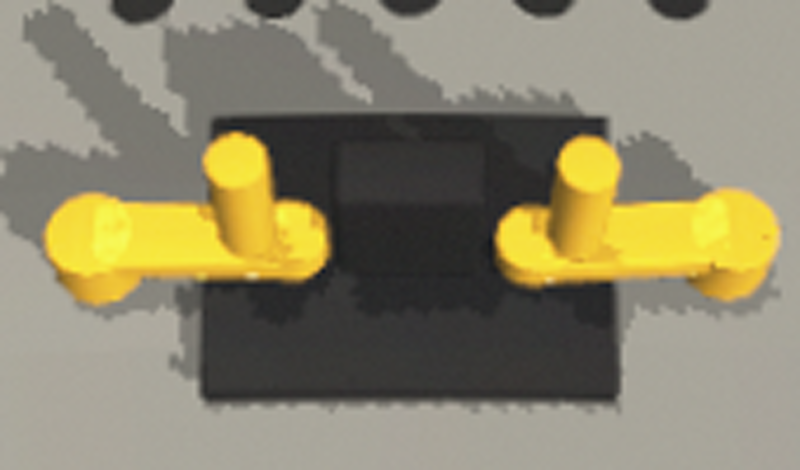

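The last view shows the module seated, its flange at (205–620, 117–399). Both turnbuttons lie square across it, with symmetric arms at rows 205–270 and stud tops at (236,160) and (588,163). The robot is clear, so I'm handing in.

```bash
python3 -c "
from rig import *
print(hand_in())"
```

```text
the job is handed in; nothing more can be done
None
```

I handed the job in at about 23 s on the clock: the small black module is plugged in with its flange flush on the panel, both turnbuttons are across it at about 1.51–1.57 rad by camera (1.57 is square), and I didn't touch the other things on the bench.

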